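# Clear the key landing, bring the bell fob to the front and hold the carousel

### The arm

A 7-joint arm with a two-finger parallel gripper is mounted at the origin on the work surface. World frame = base frame: x ahead of the robot, y to its left, z up, the work surface at z = 0. Lengths are in m, angles in rad, forces in N, time in s.
With the tool pointing down it reaches from about 0.4 to 0.85 m from the base axis. Payload 4.5 kg.
Tool frame: the origin (TCP) lies between the finger pads; the fingertips stand 19 mm ahead of it and the grasp point (between the pads) is the TCP (r.tips_ahead is the distance from the TCP to the fingertips, in m); z points along the fingers, y is the line along which they close (so a half turn about z gives the same grasp; the last joint's range is limited). The gripper opens to 88 mm and grips with 3 to 60 N. Pads are 18 mm wide; open, the fingers measure 123 mm over their backs; the gripper's body (75 mm by 187 mm) begins 45 mm behind the grasp point.
Start: joints at [0.034, 0.689, -0.195, 1.565, 0.157, 0.902, -0.215], TCP at [0.625, 0, 0.258] pointing down, gripper open.
Joint ranges: [-3.01, 3.01], [-0.46, 2.08], [-1.47, 1.51], [0.13, 2.56], [-1, 4.14], [0.04, 2.09], [-2.66, 2.66]. Speed limits (rad/s): [2.57, 2.57, 3.14, 3.14, 3.14, 3.14, 3.14].

### API

Orientations are given as a unit quaternion [x, y, z, w].
In Python, from plant import r, cams, models gives the robot as it stands. The module is installed in compiled form; this text tells all that it offers.
- The arm moves only by the tool jog_arm, never from a script. Its arguments are lists of equal length, an entry for each row: "turn": the turn, a rotation vector about the tool's x, y, z in rad, a list of three; "translation": the shift along the tool's x, y, z in m, a list of three; "grip": the closure, from 0 (fully open) to 1 (shut). In form: {"turn": [[ax, ay, az], ...], "translation": [[tx, ty, tz], ...], "grip": [grip, ...]}. A call has 1 to 20 rows; each row is the pose to reach, as a shift and turn from the pose commanded when the call began, along the tool's axes at that moment; what a row does not reach only later rows make up. A row lasts 1/8 s, in which the tool goes at most 62.5 mm and 10.7 degrees, less where a joint would pass 70% of its speed; a pose out of reach is approached as far as the arm can. A call with a gripper value outside its range is refused whole. The fingers move at their own pace and stop on an object; "force" is the grip in N (left out, the last holds). Time passes only in rows, so rows that repeat a pose let the fingers close. It gives the time, the measured TCP pose, the force, the opening and the grip force at its end, in the units of the state.
- r.get_state(): the state, without advancing time (a new reading comes with each control period).
- cams.snapshot(name): name is "scene" or "side" or "wrist"; returns the picture (400x640x3 uint8, red, green, blue); there is no depth.
- cams.camera_params(name): a dict with "fx", "fy", "cx", "cy" (pixels), "k1" (the pictures are not rectified: a ray, as slopes to the right and down, at radius r is drawn at 1 + k1 r^2 times it, then the intrinsics apply), "eye" and "orientation" of the camera in the world. Camera axes: x right, y up, looking along -z (the intrinsics and any distortion apply to the point x, -y, -z); pixel columns grow to the right and rows downward; lengths in m; the calibration is good to about 2 mm. A picture is of the moment at which its call begins: read the wrist's pose just before it. camera_params takes no time and is no camera call; for the wrist camera it gives the pose at the moment of the call.
- r.finish_job(): hands the job in; it is judged then, once.
Trained networks look in the newest picture that a camera, given by its name, has taken for a name from the list of things; names that differ only in an ending like _2 or _b are one class to them, and where a whole thing is asked for, a point or a joint stands for the part that bears it (a point fixed in the world has none). Each returns a list of dicts, best first, with "p" (0 to 1); they miss things now and then, are a little off and sometimes report something else, mostly with a low value. They report only what shows in the picture. A call takes as long as a camera call. They do not tell look-alikes from the thing itself.
- models.find_in(camera, name): "position" ([x, y, z] in m, in world coordinates, good to about 4 mm: the middle of the surface that is visible of it).
- models.masks_of(camera, name): "pixels" (400x640 bool, what is visible of it).
- models.place_of(camera, name): "position" ([x, y, z] in m, in world coordinates, good to about 4 mm: a listed point, or the origin of a listed thing).
The state is a dict: "clock": time; "q": joint angles; "qd": joint speeds; "joint_torque": joint torques, N m; "tool_pos": TCP position; "eef_rot": TCP orientation; "contact_force": force on the tool from outside, world axes, zero at the start; "moment": the same for the moment, N m; "opening": opening from 0.0 (shut) to 1.0 (fully open); "finger_force": force on a finger pad.
Only numpy, scipy, OpenCV 4.12 (cv2) and the standard library are available. Lean on these libraries where they do the work, as an engineer would, in place of code of your own. Each camera call takes 0.05 s, during which the arm holds its last target. There are 200 camera calls.

### The job

The fitters left two ash offcuts lying on the key carousel's landing (the flat plate in front of its hooks): clear both into the waste tub. Then take the carousel by the knob on its top, turn it until the hook with the bell-shaped fob is straight in front, over the middle of the landing, and finish still gripping the knob, holding the carousel still there so that a colleague can unhook the key. Do not push on the keys and tags, and leave the other things on the shelf where they are.

Things in the scene. Friction and masses are not known exactly. Their poses are not given: they have to be found in the camera images.
- carousel (a joint): angle of the revolving part of the key carousel (rad), anticlockwise seen from above counts up, no stops, turns lightly and freely with a little bearing friction (about 0.02 N m) and stays where it is left at rest. At 0 (and every full turn, 2 pi) the bell fob is straight in front
- knob_centre (a point): centre of the round black fluted turning knob on top of the carousel, on the turning axis; the knob is an upright cylinder 42 mm in diameter and 32 mm tall (its top 16 mm above this point); 35 mm below this point is the top of the white disc, 128 mm in diameter, from which the keys hang; only a thin neck lies between. Can be gripped across at any yaw
- bell_fob (a point): middle of the bell-shaped fob, the only one of its shape: round, 47 mm in diameter at its lower rim, tapering upward, 62 mm tall, hanging from one of the carousel's eight hooks 90 mm out from the axis. The other hooks carry flat tags 27 mm wide and 5 mm thick of the same dull green silicone, one hook is empty. Fixed to the revolving part and turns with it
- front_spot (a point): the fixed point where the middle of the bell fob belongs: 90 mm from the turning axis, straight in front (towards the landing), at the fob's height
- landing (a point): centre of the top face of the landing, the flat light grey plastic plate fixed in front of the carousel, top 8 mm above the shelf; its own -x axis points straight to the front, away from the carousel. The plate is 180 mm along x by 210 mm along y; the turning axis is 165 mm from this point along +x. Hanging keys reach 114 mm out from the axis, between 43 and 155 mm above the shelf
- keys: all the keys, tags and fobs that hang from the carousel, as one body turning with it; origin on the turning axis at shelf height
- knob: the turning knob as a body, origin at its centre
- offcut_plain_mid (a point): centre of a plain rectangular ash batten offcut, 60 mm long (its x) by 34 mm wide (its y) by 30 mm tall, lying flat on the landing; about 40 g
- offcut_lap_mid (a point): centre (14 mm up) of a half-lapped ash batten offcut, 60 mm long (its x) by 34 mm wide (its y); 28 mm tall over the 34 mm of its length towards -x (from -30 to +4 mm), only 14 mm tall over the rest; lying flat on the landing, lap up; about 30 g
- tub: dark grey plastic open waste tub standing loose on the shelf, 150 mm (its x) by 130 mm (its y) outside at the walls, 70 mm tall, walls and floor 4 mm, a narrow lip round the rim; 0.6 kg; origin at the centre of its underside
- tray: bystander: white ceramic tray with a spare key in it, 150 (x) by 120 (y) by 22 mm tall; origin at the centre of its underside. It and the tub stand on opposite sides and may be swapped
- flask_cap: bystander: aluminium flask cap, 48 mm in diameter, 28 mm tall, beside the landing; origin at the centre of its underside
- padlock: bystander: brass padlock lying flat, 45 by 40 by 22 mm and a steel shackle reaching 54 mm along +x, beside the carousel; origin under the middle of its brass case
- tape_measure: bystander: black tape measure lying on its side, 62 by 58 by 34 mm tall, beside the carousel; origin at the centre of its underside
- screwdriver: bystander: steel screwdriver with a black handle, lying, 160 mm long; origin under its middle
- mug: bystander: white ceramic mug, 80 mm in diameter, 92 mm tall, handle along its +y; origin at the centre of its underside
Not all that is in view belongs to the job. Leave any pink or red look-alike of the part that bears offcut_plain_mid alone.

How it is judged:
On the way, in this order (a step that is already met when the one before it is completed fails the run):
1. both offcuts lie in the waste tub (x of offcut_plain_mid in the frame of tub between -0.071 and 0.071 m and y of offcut_plain_mid in the frame of tub between -0.061 and 0.061 m and z of offcut_plain_mid in the frame of tub between 0 and 0.068 m and x of offcut_lap_mid in the frame of tub between -0.071 and 0.071 m and y of offcut_lap_mid in the frame of tub between -0.061 and 0.061 m and z of offcut_lap_mid in the frame of tub between 0 and 0.068 m and angle between tub's own z axis and vertical below 0.15 rad), for 0.2 s.
2. the bell fob stands at the front while the fingers grip the knob (horizontal distance between bell_fob and front_spot below 0.015 m and contact force between the fingers and knob above 3 N and distance between the grasp point and knob_centre below 0.03 m), for 0.2 s.
At the end, for the whole second after the job is handed in: Both offcuts lie inside the upright waste tub, below its rim; the middle of the bell fob is within 15 mm (about 9 degrees) of the front spot, the carousel is still (under 0.1 rad/s), and the fingers still grip the knob (more than 3 N on it, the grasp point within 30 mm of the knob's centre) (all of step 1 and all of step 2 and velocity of joint carousel between -0.1 and 0.1 rad/s); the arm keeps its last pose, push and grip.
It fails at once if another thing on the shelf (tray, flask cap, padlock, tape measure, screwdriver, mug) is moved by more than 30 mm (distance of any of tray, flask_cap, padlock, tape_measure, screwdriver, mug from where it was at the start of the episode above 0.03 m).
It fails at once if the robot pushes on the keys, tags or fobs with more than 5 N (contact force between any of the fingers, the arm and keys above 5 N).
It also fails if it takes over 72 s, if anything falls off the work surface, if the arm or the gripper's body presses on something with over 40 N, if the wrist force passes 120 N, or if a joint passes its speed limit or range.

## Working session

There is one attempt and no reset: what is moved stays moved. The work goes in short steps, Python scripts to look and compute and a tool call to move; the robot and the scene stay as the last step left them, time stands still between calls to the robot, and variables do not carry over. Pictures are saved under pics/ and viewed, at most 10 in all, crops included, and the job is handed in when it is done.

Besides the shell and the picture viewer there is one more tool, called after "Call:" by a JSON object that holds its "fn" and its "kwargs", one argument or row to a line. jog_arm: Moves the arm, as the interface text tells. Its arguments: {"type":"object","properties":{"turn":{"type":"array"},"translation":{"type":"array"},"grip":{"type":"array"},"force":{"type":"number"}},"required":["turn","translation","grip"]}

```bash
mkdir -p pics
cat > h.py <<'E'
import numpy as np, cv2
from scipy.spatial.transform import Rotation as R
from plant import r, cams, models
def snap(n,f):
    im=cams.snapshot(n); cv2.imwrite('pics/'+f,im[:,:,::-1]); return im
def proj(n,P):
    c=cams.camera_params(n); o=R.from_quat(c['orientation']) if len(np.ravel(c['orientation']))==4 else R.from_matrix(c['orientation'])
    p=o.inv().apply(np.array(P)-c['eye']); x,y=p[0]/-p[2],-p[1]/-p[2]; k=1+c['k1']*(x*x+y*y)
    return np.array([c['fx']*x*k+c['cx'],c['fy']*y*k+c['cy']])
def ray(n,uv,z):
    c=cams.camera_params(n); o=R.from_quat(c['orientation'])
    d=np.array([(uv[0]-c['cx'])/c['fx'],(uv[1]-c['cy'])/c['fy']]); u=d.copy()
    for _ in range(10): u=d/(1+c['k1']*(u@u))
    v=o.apply([u[0],-u[1],-1]); e=np.array(c['eye']); return e+v*(z-e[2])/v[2]
E
python3 - <<'E'
from h import *
s=r.get_state(); print(s['tool_pos'],s['eef_rot'],s['opening'])
for c in ('scene','side'):
    snap(c,c+'0.png'); print(c,np.round(cams.camera_params(c)['eye'],2))
    for n in ['knob_centre','bell_fob','landing','offcut_plain_mid','offcut_lap_mid','tub','tray','flask_cap','padlock','tape_measure','screwdriver','mug']:
        print(n,[(np.round(d['position'],3).tolist(),round(d['p'],2),proj(c,d['position']).astype(int).tolist()) for d in models.place_of(c,n)[:3]])
E
```

```text
[ 6.24403602e-01 -5.87315758e-05  2.56922776e-01] [ 7.07073985e-01  7.07138995e-01 -7.00879457e-04 -5.75029318e-04] 1.0016378329825213
scene [1.27 0.3  1.05]
knob_centre [([0.681, -0.014, 0.204], 0.67, [300, 225]), ([0.591, 0.005, 0.1], 0.4, [322, 226])]
bell_fob [([0.748, 0.043, 0.106], 0.76, [311, 275])]
landing [([0.514, 0.02, 0.003], 0.77, [336, 229]), ([0.496, 0.075, 0.024], 0.5, [356, 226])]
offcut_plain_mid [([0.515, -0.209, 0.014], 0.75, [268, 204]), ([0.47, -0.036, 0.024], 0.68, [325, 209]), ([0.34, -0.151, 0.011], 0.59, [308, 173])]
offcut_lap_mid [([0.496, 0.074, 0.02], 0.55, [356, 227])]
tub [([0.516, 0.398, -0.004], 0.89, [461, 273]), ([0.516, 0.018, 0.006], 0.42, [335, 229])]
tray [([0.531, -0.37, -0.001], 0.69, [222, 196]), ([0.674, -0.012, -0.004], 0.33, [305, 269])]
flask_cap [([0.528, 0.167, -0.0], 0.53, [381, 249])]
padlock [([0.628, -0.172, -0.0], 0.77, [262, 238])]
tape_measure [([0.706, 0.151, 0.001], 0.66, [355, 298])]
screwdriver [([0.738, -0.311, 0.001], 0.74, [202, 251]), ([0.496, 0.077, 0.023], 0.35, [357, 227])]
mug [([0.59, 0.004, 0.099], 0.73, [321, 226]
[... 273 characters left out ...]
ng [([0.514, 0.02, 0.005], 0.66, [319, 245])]
offcut_plain_mid [([0.475, -0.03, 0.022], 0.93, [306, 256]), ([0.338, 0.086, 0.016], 0.93, [251, 231]), ([0.339, -0.05, 0.015], 0.89, [250, 270])]
offcut_lap_mid [([0.496, 0.077, 0.025], 0.84, [310, 226])]
tub [([0.512, 0.399, -0.001], 0.7, [306, 168])]
tray [([0.498, 0.074, 0.023], 0.52, [311, 226])]
flask_cap [([0.528, 0.173, -0.0], 0.6, [318, 209]), ([0.593, 0.013, 0.103], 0.46, [350, 216])]
padlock [([0.625, -0.172, 0.001], 0.66, [378, 302])]
tape_measure []
screwdriver [([0.743, -0.311, -0.006], 0.8, [452, 356])]
mug [([0.682, -0.012, 0.205], 0.7, [393, 185]), ([0.69, 0.348, 0.001], 0.55, [360, 171]), ([0.501, 0.08, 0.025], 0.5, [311, 225])]
```

View pics/scene0.png

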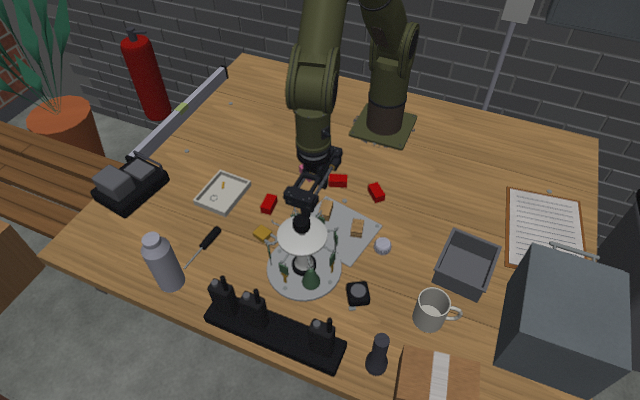

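View pics/side0.png

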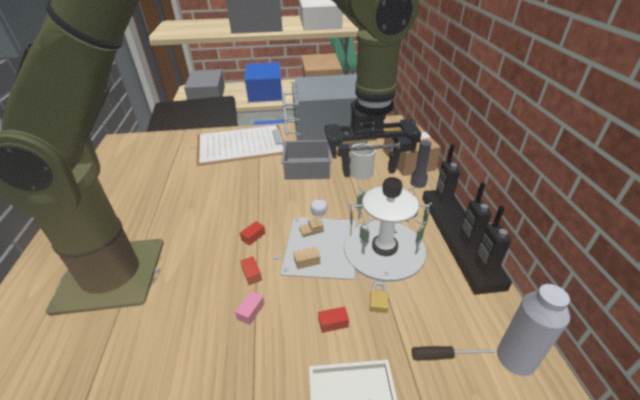

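The scene picture shows the carousel at (303,240) with the bell fob at (311,278) on its far side. The two bare ash offcuts are on the light grey landing at (326,210) and (357,228), and the tub is at (467,263). The red blocks at (269,204), (338,181) and (376,192), plus the pink one seen in the side view, are the look-alikes to leave alone.

Next I'll go above the landing for a closer look.

Call:
{"fn": "jog_arm", "kwargs": {
  "turn": [
    [0, 0, 0],
    [0, 0, 0],
    [0, 0, 0],
    [0, 0, 0]
  ],
  "translation": [
    [0.01, -0.06, -0.03],
    [0.02, -0.12, -0.05],
    [0.02, -0.14, -0.05],
    [0.02, -0.14, -0.05]
  ],
  "grip": [0, 0, 0, 0]
}}

```text
clock: 1.8
tool_pos: [0.4837, 0.0201, 0.3085]
eef_rot: [0.707, 0.707, -0.0, 0.0]
contact_force: [1.3, -0.4, 0.3]
opening: 1.002
finger_force: 0.0
```

Run:
```python
from h import *
s=r.get_state(); print(s['tool_pos'],s['eef_rot'])
c='wrist'
im=snap(c,'w1.png'); print(cams.camera_params(c)['eye'])
for n in ['landing','offcut_plain_mid','offcut_lap_mid']:
    for d in models.place_of(c,n)[:3]: print(n,np.round(d['position'],3),round(d['p'],2),proj(c,d['position']).astype(int))
    for d in models.masks_of(c,n)[:2]:
        m=d['pixels'].astype(np.uint8); cs=max(cv2.findContours(m,0,2)[0],key=cv2.contourArea)
        z={'landing':.008}.get(n,.036)
        w=np.array([ray(c,p[0],z)[:2] for p in cs]); 
        (a,b),wh,an=cv2.minAreaRect((w*1000).astype(np.float32)); print('  mask',round(a),round(b),np.round(wh),round(an,1),round(d['p'],2))
```

```text
[0.48365235 0.02006216 0.30845847] [ 7.06785630e-01  7.07427748e-01 -7.87776966e-05  2.18088155e-04]
[0.48411451 0.10259075 0.43623283]
landing [0.514 0.028 0.008] 0.67 [337 157]
  mask 670 -23 [282. 530.] 65.5 0.86
offcut_plain_mid [ 0.473 -0.033  0.024] 0.91 [310 198]
offcut_plain_mid [ 0.336 -0.049  0.013] 0.89 [225 206]
offcut_plain_mid [0.34  0.081 0.017] 0.86 [217 122]
  mask 347 86 [66. 39.] 44.3 0.84
  mask 347 -41 [44. 64.] 18.4 0.76
offcut_lap_mid [0.501 0.078 0.024] 0.92 [330 124]
  mask 498 79 [59. 35.] 12.0 0.71
```

View pics/w1.png

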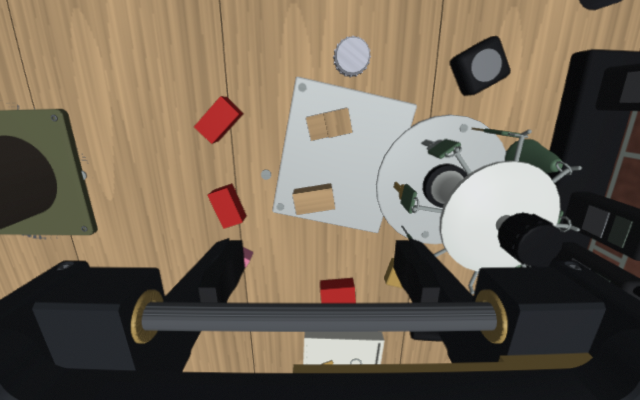

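The wrist view shows both offcuts on the landing, the plain one at (314,200) and the lapped one at (329,124). The look-alikes are all red or pink. Now one enlarged crop to confirm them and to see which end of the lapped one is tall.

Run:
```python
from h import *
im=cv2.imread('pics/w1.png')[90:230,270:400]; cv2.imwrite('pics/w1c.png',cv2.resize(im,None,fx=4.2,fy=4.2,interpolation=2))
def q(ps,z):
    w=np.array([ray('wrist',p,z)[:2] for p in ps]); d=w[1]-w[0]; print(np.round(w.mean(0),3),np.degrees(np.arctan2(d[1],d[0])).round(1))
q([(295,214),(335,208),(333,186),(292,192)],.038)
q([(309,140),(353,133),(350,108),(305,115)],.033)
```

```text
[ 0.477 -0.03 ] 9.0
[0.499 0.079] 8.8
```

View pics/w1c.png

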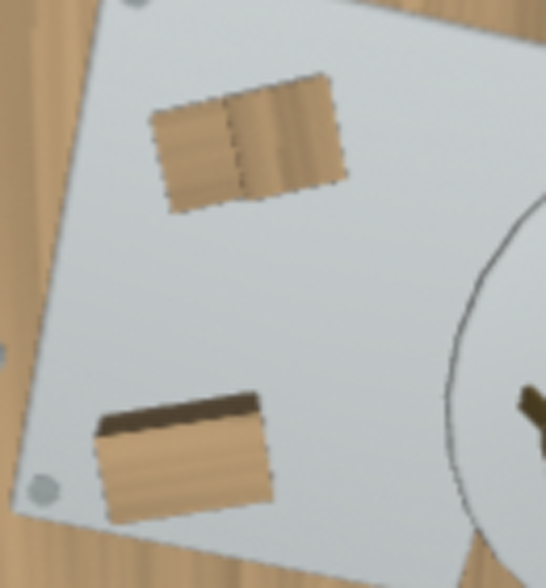

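The crop confirms two bare ash blocks. The plain one, at full-picture (314,201), is at a yaw of about 8.5°. The lapped one, at (329,124), is at about 11°, and its tall part, the longer segment, is on the carousel side. I'll grip the plain one first.

Call:
{"fn": "jog_arm", "kwargs": {
  "turn": [
    [0, 0, -0.18],
    [0, 0, -0.36],
    [0, 0, -0.54],
    [0, 0, -0.72],
    [0, 0, -0.9],
    [0, 0, -1.08],
    [0, 0, -1.26],
    [0, 0, -1.44],
    [0, 0, -1.62],
    [0, 0, -1.71],
    [0, 0, -1.71],
    [0, 0, -1.71],
    [0, 0, -1.71],
    [0, 0, -1.71],
    [0, 0, -1.71],
    [0, 0, -1.71],
    [0, 0, -1.71],
    [0, 0, -1.71]
  ],
  "translation": [
    [-0.01, -0.002, 0.02],
    [-0.02, -0.004, 0.04],
    [-0.03, -0.006, 0.06],
    [-0.04, -0.008, 0.08],
    [-0.051, -0.008, 0.1],
    [-0.051, -0.008, 0.12],
    [-0.051, -0.008, 0.14],
    [-0.051, -0.008, 0.15],
    [-0.051, -0.008, 0.15],
    [-0.051, -0.008, 0.16],
    [-0.051, -0.008, 0.19],
    [-0.051, -0.008, 0.23],
    [-0.051, -0.008, 0.265],
    [-0.051, -0.008, 0.278],
    [-0.051, -0.008, 0.278],
    [-0.051, -0.008, 0.278],
    [-0.051, -0.008, 0.278],
    [-0.051, -0.008, 0.278]
  ],
  "grip": [0, 0, 0, 0, 0, 0, 0, 0, 0, 0, 0, 0, 0, 0, 0, 1, 1, 1],
  "force": 20
}}

```text
clock: 4.4
tool_pos: [0.4773, -0.0311, 0.0299]
eef_rot: [-0.069, 0.998, 0.0, 0.0]
contact_force: [0.0, -0.7, -0.0]
opening: 0.685
finger_force: 0.0
```

Call:
{"fn": "jog_arm", "kwargs": {
  "turn": [
    [0, 0, 0],
    [0, 0, 0],
    [0, 0, 0],
    [0, 0, 0],
    [0, 0, 0],
    [0, 0, 0],
    [0, 0, 0],
    [0, 0, 0],
    [0, 0, 0],
    [0, 0, 0],
    [0, 0, 0],
    [0, 0, 0],
    [0, 0, 0],
    [0, 0, 0],
    [0, 0, 0]
  ],
  "translation": [
    [0, 0, 0],
    [0, 0, 0],
    [0, 0, 0],
    [0, 0, 0],
    [0, 0, -0.03],
    [0, 0, -0.08],
    [0, 0, -0.13],
    [-0.01, 0.05, -0.17],
    [-0.02, 0.1, -0.17],
    [-0.035, 0.15, -0.17],
    [-0.046, 0.2, -0.17],
    [-0.057, 0.25, -0.17],
    [-0.07, 0.3, -0.17],
    [-0.078, 0.34, -0.17],
    [-0.078, 0.34, -0.17]
  ],
  "grip": [1, 1, 1, 1, 1, 1, 1, 1, 1, 1, 1, 1, 1, 1, 1]
}}

```text
clock: 6.28
tool_pos: [0.5056, 0.321, 0.1997]
eef_rot: [-0.072, 0.997, 0.002, -0.0]
contact_force: [-0.1, -0.7, -0.6]
opening: 0.383
finger_force: 20.0
```

Run:
```python
from h import *
s=r.get_state(); print(s['tool_pos'],s['opening'],s['finger_force'])
for c in ('wrist','scene'):
  snap(c,c+'2.png')
  for n in ['tub']:
    for d in models.place_of(c,n)[:2]: print(n,np.round(d['position'],3),round(d['p'],2),proj(c,d['position']).astype(int))
    for d in models.masks_of(c,n)[:1]:
        m=d['pixels'].astype(np.uint8); cs=max(cv2.findContours(m,0,2)[0],key=cv2.contourArea)
        w=np.array([ray(c,p[0],.07)[:2] for p in cs]); 
        print('mask',cv2.minAreaRect((w*1000).astype(np.float32)),round(d['p'],2))
```

```text
[0.50564709 0.32097285 0.19974404] 0.3828946608550156 19.99998703133315
tub [0.508 0.4   0.003] 0.96 [388 190]
mask ((506.6203918457031, 391.45062255859375), (142.20188903808594, 141.8226318359375), 83.3103256225586) 0.9
tub [0.514 0.397 0.   ] 0.69 [461 272]
tub [0.532 0.169 0.001] 0.4 [382 250]
mask ((529.9620361328125, 394.4300537109375), (141.0543975830078, 206.95169067382812), 84.07162475585938) 0.7
```

View pics/wrist2.png

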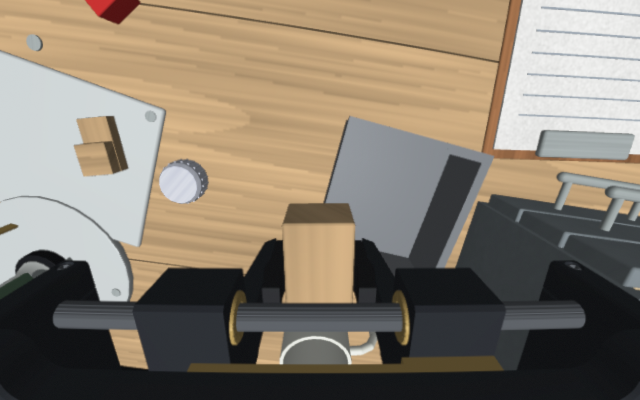

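The wrist view shows the plain block held at (318,240), the tub at (410,195) with a yaw of about -6°, and the lapped block at (100,145). I'll put the plain block down in the near-robot half of the tub.

Call:
{"fn": "jog_arm", "kwargs": {
  "turn": [
    [0, 0, 0.12],
    [0, 0, 0.25],
    [0, 0, 0.25],
    [0, 0, 0.25],
    [0, 0, 0.25],
    [0, 0, 0.25],
    [0, 0, 0.25],
    [0, 0, 0.25],
    [0, 0, 0.25],
    [0, 0, 0.25],
    [0, 0, 0.25],
    [0, 0, 0.25]
  ],
  "translation": [
    [0.007, 0.042, 0],
    [0.014, 0.084, 0.02],
    [0.014, 0.084, 0.06],
    [0.014, 0.084, 0.1],
    [0.014, 0.084, 0.135],
    [0.014, 0.084, 0.147],
    [0.014, 0.084, 0.147],
    [0.014, 0.084, 0.147],
    [0.014, 0.084, 0.147],
    [0.014, 0.084, 0.13],
    [0.014, 0.084, 0.08],
    [0.014, 0.084, 0.02]
  ],
  "grip": [1, 1, 1, 1, 1, 1, 0.4, 0.4, 0.4, 0.4, 0.4, 0.4]
}}

```text
clock: 8.07
tool_pos: [0.4812, 0.3975, 0.1818]
eef_rot: [0.055, 0.998, -0.0, -0.0]
contact_force: [0.8, 0.3, 0.6]
opening: 0.599
finger_force: 0.0
```

Run:
```python
from h import *
s=r.get_state(); print(s['tool_pos'],s['eef_rot'],s['opening'],s['finger_force'])
snap('wrist','w3.png')
for c in ['wrist']:
    for n in ['tub','offcut_plain_mid','offcut_lap_mid']:
        for d in models.place_of(c,n)[:2]: print(n,np.round(d['position'],3),round(d['p'],2))
```

```text
[0.48119265 0.39745938 0.1818339 ] [ 5.51690138e-02  9.98476949e-01 -2.65124641e-04 -3.01599072e-04] 0.5990460647994562 0.0
tub [0.506 0.396 0.006] 0.74
offcut_plain_mid [0.479 0.397 0.022] 0.89
offcut_lap_mid [0.497 0.082 0.026] 0.6
```

Call:
{"fn": "jog_arm", "kwargs": {
  "turn": [
    [0, 0, 0],
    [0, 0, -0.1],
    [0, 0, -0.22],
    [0, 0, -0.22],
    [0, 0, -0.22],
    [0, 0, -0.22],
    [0, 0, -0.22],
    [0, 0, -0.22],
    [0, 0, -0.22],
    [0, 0, -0.22],
    [0, 0, -0.22],
    [0, 0, -0.22],
    [0, 0, -0.22],
    [0, 0, -0.22],
    [0, 0, -0.22],
    [0, 0, -0.22],
    [0, 0, -0.22],
    [0, 0, -0.22],
    [0, 0, -0.22]
  ],
  "translation": [
    [-0.01, -0.05, 0],
    [-0.019, -0.1, 0],
    [-0.028, -0.15, 0],
    [-0.037, -0.2, 0],
    [-0.046, -0.25, 0],
    [-0.055, -0.3, 0],
    [-0.057, -0.312, 0],
    [-0.057, -0.312, 0.03],
    [-0.057, -0.312, 0.07],
    [-0.057, -0.312, 0.11],
    [-0.057, -0.312, 0.14],
    [-0.057, -0.312, 0.15],
    [-0.057, -0.312, 0.15],
    [-0.057, -0.312, 0.15],
    [-0.057, -0.312, 0.15],
    [-0.057, -0.312, 0.15],
    [-0.057, -0.312, 0.15],
    [-0.057, -0.312, 0.13],
    [-0.057, -0.312, 0.09]
  ],
  "grip": [0.2, 0.2, 0.2, 0.2, 0.2, 0.2, 0.2, 0.2, 0.2, 0.2, 0.2, 0.2, 1, 1, 1, 1, 1, 1, 1]
}}

```text
clock: 10.65
tool_pos: [0.5027, 0.0812, 0.0894]
eef_rot: [-0.055, 0.998, -0.0, -0.002]
contact_force: [0.1, 1.3, -0.2]
opening: 0.395
finger_force: 19.1
```

Call:
{"fn": "jog_arm", "kwargs": {
  "turn": [
    [0, 0, 0],
    [0, 0, 0],
    [0, 0, 0],
    [0, 0, 0.1],
    [0, 0, 0.22],
    [0, 0, 0.22],
    [0, 0, 0.22],
    [0, 0, 0.22],
    [0, 0, 0.22],
    [0, 0, 0.22],
    [0, 0, 0.22],
    [0, 0, 0.22],
    [0, 0, 0.22],
    [0, 0, 0.22],
    [0, 0, 0.22],
    [0, 0, 0.22],
    [0, 0, 0.22],
    [0, 0, 0.22],
    [0, 0, 0.22],
    [0, 0, 0.22]
  ],
  "translation": [
    [0, 0, -0.05],
    [0, 0, -0.1],
    [-0.012, 0.05, -0.1],
    [-0.024, 0.1, -0.1],
    [-0.036, 0.15, -0.1],
    [-0.048, 0.2, -0.1],
    [-0.06, 0.25, -0.1],
    [-0.072, 0.3, -0.1],
    [-0.074, 0.307, -0.1],
    [-0.074, 0.307, -0.06],
    [-0.074, 0.307, -0.02],
    [-0.074, 0.307, 0.015],
    [-0.074, 0.307, 0.03],
    [-0.074, 0.307, 0.03],
    [-0.074, 0.307, 0.03],
    [-0.074, 0.307, 0.03],
    [-0.074, 0.307, 0.03],
    [-0.074, 0.307, 0],
    [-0.074, 0.307, -0.05],
    [-0.074, 0.307, -0.11]
  ],
  "grip": [1, 1, 1, 1, 1, 1, 1, 1, 1, 1, 1, 1, 1, 1, 0.4, 0.4, 0.4, 0.4, 0.4, 0.4]
}}

```text
clock: 13.15
tool_pos: [0.5434, 0.3941, 0.2007]
eef_rot: [0.055, 0.998, -0.001, -0.001]
contact_force: [0.6, -0.2, 0.1]
opening: 0.601
finger_force: 0.0
```

Run:
```python
from h import *
s=r.get_state(); print(s['tool_pos'],s['eef_rot'],s['opening'],s['q'])
snap('wrist','w4.png');snap('scene','s4.png');snap('side','d4.png')
for c in ['wrist','scene','side']:
    for n in ['tub','offcut_plain_mid','offcut_lap_mid','knob_centre','bell_fob','landing']:
        for d in models.place_of(c,n)[:2]: print(c,n,np.round(d['position'],3),round(d['p'],2))
```

```text
[0.54337383 0.39413415 0.2007094 ] [ 5.52058943e-02  9.98474636e-01 -6.10925497e-04 -5.81224623e-04] 0.6014055793609617 [-0.41267024  0.86576496 -0.57078106  1.45300552  0.51914956  0.97766947
  0.34342613]
wrist tub [0.51  0.396 0.002] 0.91
wrist tub [0.513 0.029 0.006] 0.38
wrist offcut_plain_mid [0.475 0.396 0.019] 0.76
wrist offcut_lap_mid [0.545 0.398 0.034] 0.73
wrist landing [0.515 0.026 0.005] 0.84
scene tub [ 0.516  0.397 -0.002] 0.63
scene offcut_plain_mid [ 0.341 -0.154  0.012] 0.82
scene offcut_plain_mid [0.472 0.393 0.018] 0.76
scene offcut_lap_mid [0.542 0.391 0.032] 0.77
scene knob_centre [ 0.681 -0.012  0.205] 0.64
scene knob_centre [ 0.681 -0.011  0.201] 0.45
scene bell_fob [0.747 0.044 0.102] 0.93
scene landing [0.519 0.021 0.007] 0.85
side tub [0.512 0.399 0.002] 0.86
side offcut_plain_mid [ 0.517 -0.206  0.016] 0.94
side offcut_plain_mid [0.34  0.089 0.016] 0.82
side offcut_lap_mid [0.542 0.398 0.034] 0.64
side offcut_lap_mid [ 0.681 -0.015  0.203] 0.49
side knob_centre [ 0.682 -0.014  0.201] 0.63
side knob_centre [0.595 0.01  0.102] 0.61
side bell_fob [0.749 0.046 0.106] 0.71
side landing [0.515 0.024 0.006] 0.72
```

View pics/s4.png

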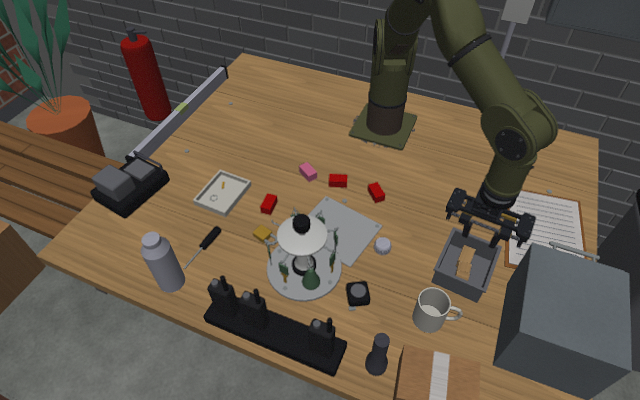

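Both offcuts are in the tub at (465,262) and the landing is clear. Next I'll move above the knob, pre-turning the gripper so one anticlockwise turn of about 128° will do.

Call:
{"fn": "jog_arm", "kwargs": {
  "turn": [
    [0, 0, 0.1],
    [0, 0, 0.28],
    [0, 0, 0.46],
    [0, 0, 0.64],
    [0, 0, 0.82],
    [0, 0, 1.0],
    [0, 0, 1.18],
    [0, 0, 1.36],
    [0, 0, 1.54],
    [0, 0, 1.72],
    [0, 0, 1.9],
    [0, 0, 2.08],
    [0, 0, 2.26],
    [0, 0, 2.44],
    [0, 0, 2.5],
    [0, 0, 2.5]
  ],
  "translation": [
    [0, 0, -0.05],
    [-0.01, -0.02, -0.09],
    [-0.028, -0.06, -0.1],
    [-0.046, -0.1, -0.1],
    [-0.064, -0.14, -0.1],
    [-0.082, -0.18, -0.1],
    [-0.1, -0.22, -0.1],
    [-0.12, -0.26, -0.1],
    [-0.14, -0.3, -0.1],
    [-0.16, -0.34, -0.1],
    [-0.182, -0.389, -0.1],
    [-0.182, -0.389, -0.1],
    [-0.182, -0.389, -0.1],
    [-0.182, -0.389, -0.1],
    [-0.182, -0.389, -0.1],
    [-0.182, -0.389, -0.1]
  ],
  "grip": [0.4, 0.2, 0, 0, 0, 0, 0, 0, 0, 0, 0, 0, 0, 0, 0, 0]
}}

```text
clock: 16.2
tool_pos: [0.6816, -0.0118, 0.2997]
eef_rot: [0.965, 0.263, -0.0, -0.0]
contact_force: [1.5, 0.7, -0.1]
opening: 1.0
finger_force: 0.0
```

Run:
```python
from h import *
s=r.get_state(); print(s['tool_pos'],s['eef_rot'],s['opening'],np.round(s['q'],2)); M=R.from_quat(s['eef_rot']).as_matrix(); print(M.round(3))
snap('wrist','w5.png');snap('scene','s5.png')
for c in ['wrist','scene']:
    for n in ['knob_centre','bell_fob','landing','offcut_plain_mid','offcut_lap_mid']:
        for d in models.place_of(c,n)[:2]: print(c,n,np.round(d['position'],3),round(d['p'],2))
```

```text
[ 0.68162174 -0.01176835  0.29973766] [ 9.64827412e-01  2.62884127e-01 -1.32484105e-05 -2.01746176e-05] 1.0004453750504019 [-0.07  0.73  0.04  1.33 -0.03  1.08 -1.06]
[[ 0.862  0.507 -0.   ]
 [ 0.507 -0.862  0.   ]
 [-0.    -0.    -1.   ]]
wrist knob_centre [ 0.678 -0.013  0.201] 0.57
wrist bell_fob [0.749 0.044 0.102] 0.71
wrist bell_fob [0.59  0.008 0.106] 0.71
wrist landing [0.515 0.025 0.006] 0.82
wrist offcut_plain_mid [ 0.341 -0.05   0.016] 0.8
wrist offcut_plain_mid [ 0.341 -0.157  0.014] 0.79
wrist offcut_lap_mid [0.544 0.399 0.034] 0.64
scene knob_centre [ 0.681 -0.014  0.205] 0.68
scene bell_fob [0.747 0.043 0.104] 0.81
scene bell_fob [ 0.738 -0.311  0.001] 0.53
scene offcut_plain_mid [ 0.519 -0.209  0.012] 0.59
scene offcut_plain_mid [ 0.334 -0.046  0.014] 0.57
scene offcut_lap_mid [0.541 0.395 0.033] 0.56
```

Call:
{"fn": "jog_arm", "kwargs": {
  "turn": [
    [0, 0, 0],
    [0, 0, 0],
    [0, 0, 0],
    [0, 0, 0],
    [0, 0, 0],
    [0, 0, 0],
    [0, 0, 0],
    [0, 0, 0],
    [0, 0, 0],
    [0, 0, 0],
    [0, 0, 0],
    [0, 0, 0]
  ],
  "translation": [
    [-0.001, 0, 0.03],
    [-0.001, 0, 0.06],
    [-0.001, 0, 0.085],
    [-0.001, 0, 0.095],
    [-0.001, 0, 0.095],
    [-0.001, 0, 0.095],
    [-0.001, 0, 0.095],
    [-0.001, 0, 0.095],
    [-0.001, 0, 0.095],
    [-0.001, 0, 0.095],
    [-0.001, 0, 0.095],
    [-0.001, 0, 0.095]
  ],
  "grip": [0, 0, 0, 0, 0, 1, 1, 1, 1, 1, 1, 1],
  "force": 20
}}

```text
clock: 18.3
tool_pos: [0.6803, -0.0116, 0.2048]
eef_rot: [0.965, 0.263, -0.0, -0.001]
contact_force: [-2.9, 3.0, 3.6]
opening: 0.469
finger_force: 20.0
```

Call:
{"fn": "jog_arm", "kwargs": {
  "turn": [
    [0, 0, -0.06],
    [0, 0, -0.18],
    [0, 0, -0.31],
    [0, 0, -0.44],
    [0, 0, -0.57],
    [0, 0, -0.7],
    [0, 0, -0.83],
    [0, 0, -0.96],
    [0, 0, -1.09],
    [0, 0, -1.22],
    [0, 0, -1.35],
    [0, 0, -1.48],
    [0, 0, -1.61],
    [0, 0, -1.74],
    [0, 0, -1.87],
    [0, 0, -2.0],
    [0, 0, -2.1],
    [0, 0, -2.18],
    [0, 0, -2.22],
    [0, 0, -2.22]
  ],
  "translation": [
    [0, 0, 0],
    [0, 0, 0],
    [0, 0, 0],
    [0, 0, 0],
    [0, 0, 0],
    [0, 0, 0],
    [0, 0, 0],
    [0, 0, 0],
    [0, 0, 0],
    [0, 0, 0],
    [0, 0, 0],
    [0, 0, 0],
    [0, 0, 0],
    [0, 0, 0],
    [0, 0, 0],
    [0, 0, 0],
    [0, 0, 0],
    [0, 0, 0],
    [0, 0, 0],
    [0, 0, 0]
  ],
  "grip": [1, 1, 1, 1, 1, 1, 1, 1, 1, 1, 1, 1, 1, 1, 1, 1, 1, 1, 1, 1]
}}

```text
clock: 20.8
tool_pos: [0.676, -0.0119, 0.2047]
eef_rot: [0.193, 0.981, -0.001, -0.005]
contact_force: [-14.4, 1.9, 11.4]
opening: 0.471
finger_force: 20.0
```

Run:
```python
from h import *
s=r.get_state(); print(s['tool_pos'],s['eef_rot'],s['opening'],s['finger_force'],np.round(s['q'],2))
ims=[snap('scene','s6.png'),snap('side','d6.png'),snap('wrist','w6.png')]
a=np.array([.681,-.0125]); L=np.array([.515,.023])-a; f=np.degrees(np.arctan2(L[1],L[0])); print('front',f,a+.09*L/np.linalg.norm(L))
for c in ['scene','side','wrist']:
    for n in ['knob_centre','bell_fob','landing','offcut_plain_mid','offcut_lap_mid','tub']:
        for d in models.place_of(c,n)[:2]:
            p=d['position']; e=''
            if n=='bell_fob': e=((np.degrees(np.arctan2(p[1]-a[1],p[0]-a[0]))-f+180)%360-180).round(1)
            print(c,n,np.round(p,3),round(d['p'],2),proj(c,p).astype(int),e)
cv2.imwrite('pics/c6.png',np.vstack([cv2.resize(ims[0][140:330,220:420],(600,300))[:,:,::-1],cv2.resize(ims[1][130:300,260:460],(600,300))[:,:,::-1]]))
```

```text
[ 0.67603955 -0.01189008  0.20472301] [ 0.19346607  0.98109274 -0.00125214 -0.00513196] 0.4706447235668243 19.991051740944386 [ 0.23  0.87 -0.58  1.42  0.51  1.01  0.72]
front 167.92881658119816 [0.59299003 0.00632141]
scene bell_fob [0.587 0.014 0.103] 0.76 [325 226] -3.5
scene bell_fob [ 0.626 -0.176 -0.004] 0.7 [261 238] 83.6
scene landing [0.518 0.02  0.005] 0.8 [336 230] 
scene offcut_plain_mid [ 0.338 -0.046  0.013] 0.66 [338 181] 
scene offcut_plain_mid [0.473 0.393 0.019] 0.63 [464 256] 
scene offcut_lap_mid [0.542 0.398 0.033] 0.52 [463 274] 
scene tub [ 0.516  0.397 -0.003] 0.92 [461 273] 
scene tub [0.528 0.168 0.001] 0.65 [382 249] 
side knob_centre [ 0.682 -0.012  0.205] 0.6 [393 185] 
side bell_fob [0.59  0.014 0.106] 0.77 [349 215] -3.9
side landing [0.516 0.021 0.007] 0.75 [320 244] 
side offcut_plain_mid [ 0.516 -0.208  0.015] 0.77 [332 318] 
side offcut_plain_mid [ 0.338 -0.051  0.016] 0.73 [249 270] 
side tub [ 0.514  0.398 -0.002] 0.88 [306 168] 
side tub [0.544 0.395 0.033] 0.31 [315 159] 
wrist knob_centre [ 0.679 -0.012  0.202] 0.84 [320 275] 
wrist bell_fob [0.591 0.018 0.105] 0.69 [312  98] -6.4
wrist landing [0.518 0.027 0.002] 0.88 [296  30] 
wrist offcut_plain_mid [ 0.515 -0.21   0.015] 0.56 [100 119]
```

View pics/c6.png

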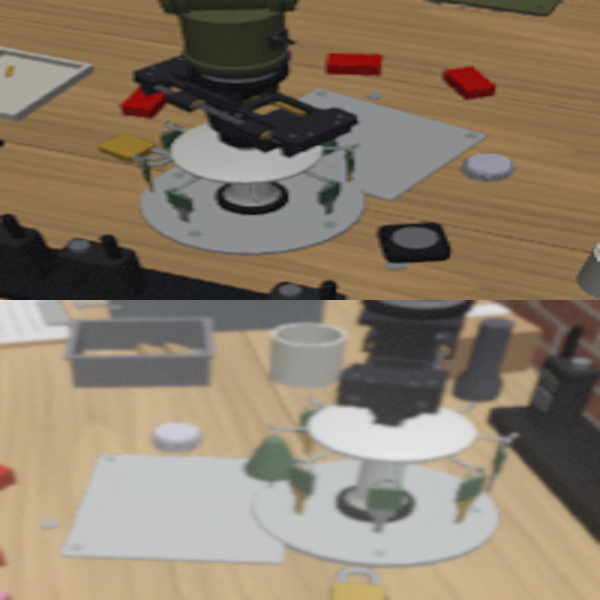

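The combined crop shows the bell fob at the front (upper right edge of the landing, at (270,455) in the crop), about 4–5° short of the middle. I'll turn a little further anticlockwise and relieve the side load of about 14 N.

Call:
{"fn": "jog_arm", "kwargs": {
  "turn": [
    [0, 0, -0.03],
    [0, 0, -0.07],
    [0, 0, -0.07],
    [0, 0, -0.07],
    [0, 0, -0.07],
    [0, 0, -0.07]
  ],
  "translation": [
    [0.001, 0, 0],
    [0.003, -0.001, 0],
    [0.003, -0.001, 0],
    [0.003, -0.001, 0],
    [0.003, -0.001, 0],
    [0.003, -0.001, 0]
  ],
  "grip": [1, 1, 1, 1, 1, 1]
}}

```text
clock: 22.6
tool_pos: [0.6758, -0.012, 0.2048]
eef_rot: [0.159, 0.987, -0.0, -0.002]
contact_force: [-7.1, 0.9, 5.8]
opening: 0.467
finger_force: 20.0
```

Run:
```python
from h import *
s=r.get_state(); print(s['tool_pos'],s['eef_rot'],s['opening'],s['finger_force'],s['contact_force'])
B=[];L=[];K=[]
for i in range(3):
  for c in ['scene','side','wrist']:
    cams.snapshot(c)
    for n,l in [('knob_centre',K),('bell_fob',B),('landing',L)]:
        d=models.place_of(c,n)
        if d and d[0]['p']>.5: l.append(d[0]['position'])
for l in (K,B,L): print(np.round(l,3)[:,:2].tolist())
k,b,l=[np.median(x,0)[:2] for x in (K,B,L)]
an=lambda v:np.degrees(np.arctan2(v[1],v[0]))
print(k,b,l,'bell',an(b-k),'front',an(l-k),'front spot',k+.09*(l-k)/np.linalg.norm(l-k),np.linalg.norm(l-k))
```

```text
[ 0.67581015 -0.01202404  0.20479639] [ 1.59436439e-01  9.87206235e-01 -4.34020768e-04 -1.91907151e-03] 0.4671082058257603 19.994572084397078 [-7.10041443  0.94044158  5.8042063 ]
[[0.679, -0.016], [0.515, 0.398], [0.68, -0.014], [0.678, -0.013]]
[[0.588, 0.004], [0.591, 0.006], [0.59, 0.009], [0.587, 0.006], [0.588, 0.009], [0.588, 0.005], [0.589, 0.006], [0.591, 0.006], [0.59, 0.007]]
[[0.516, 0.022], [0.516, 0.023], [0.515, 0.025], [0.516, 0.02], [0.516, 0.022], [0.514, 0.026], [0.516, 0.02], [0.517, 0.022], [0.515, 0.027]]
[ 0.67865 -0.01335] [0.5893 0.0057] [0.5161 0.0223] bell 167.96437619379506 front 167.62990595556695 front spot [0.59073942 0.0059303 ] 0.16641341592551964
```

```bash
python3 -c "
from plant import r
print(r.finish_job())"
```

```text
the job is handed in; nothing more can be done
None
```

I've handed the job in: both offcuts are in the waste tub, and the gripper is holding the knob at 20 N with the bell fob measured about 1.5 mm from the front spot; no verdict came back.

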